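# Unscrew the glue press and slide the drawer front free

## Robot

A 6-joint arm with a two-finger parallel gripper is mounted at the origin on the work surface. World frame = base frame: x ahead of the robot, y to its left, z up, the work surface at z = 0. Lengths are in m, angles in rad, forces in N, time in s.
With the tool pointing down it reaches from about 0.275 to 0.85 m from the base axis. Payload 5.2 kg.
Tool frame: the origin (TCP) lies on the centre line of the jaws, within the pads' length; the fingertips stand 22 mm ahead of it and the grasp point (between the pads) lies 3 mm ahead of it; z points along the fingers, y is the line along which they close (so a half turn about z gives the same grasp; the last joint's range is limited). The gripper opens to 85 mm and grips with 20 to 120 N. Pads are 22 mm wide; open, the fingers measure 114 mm over their backs; the gripper's body (76 mm by 85 mm) begins 54 mm behind the grasp point. The pads swing forward as they close: fully open they stand 13 mm farther back than shut.
Start: joints at [0.922, 0.259, 1.535, -0, 1.348, -0.203], TCP at [0.237, 0.496, 0.253] pointing down, gripper open.
Joint ranges: [-3.14, 3.14], [-0.91, 2.08], [0.19, 2.58], [-1.22, 4.36], [0.22, 2.71], [-3.12, 3.12]. Speed limits (rad/s): [2.57, 2.57, 3.14, 3.14, 3.14, 3.14].

## Interface

Orientations are given as a rotation vector (axis times angle).
In Python, from station import readout, capture, camera_model, workorder gives the robot as it stands. The module is installed in compiled form; this text tells all that it offers.
- The arm moves only by the tool step_arm, never from a script. Its argument "moves" is a list that holds one entry, the list of rows, each a list of 7 numbers: the turn, a rotation vector about the world's x, y, z scaled (see below), then the shift along the world's x, y, z scaled (see below), then the closure, from 0 (fully open) to 1 (shut). In form: [[[wx, wy, wz, x, y, z, hand], ...]]. A call has exactly 8 rows; each row shifts and turns the commanded pose from where the row before left it; what a row does not reach is not made up. The controller multiplies each number of a shift by 0.03 m and each number of a turn by 6 degrees. A row lasts 1/12 s, in which the tool goes at most 41.7 mm and 7.16 degrees, less where a joint would pass 70% of its speed; a pose out of reach is approached as far as the arm can. A call with a number of a shift or a turn outside -1 to 1 is refused whole. A call with a gripper value outside its range is refused whole. The fingers move at their own pace and stop on an object; "squeeze" is the grip in N (left out, the last holds). Time passes only in rows, so rows that do not move let the fingers close, or fill a call up. It gives the time, the measured TCP pose, the force, the opening and the grip force at its end, in the units of the state.
- readout.get_obs(): the state, without advancing time (a new reading comes with each control period).
- capture(name): name is "side" or "top" or "wrist"; returns the picture (384x512x3 uint8, blue, green, red); there is no depth.
- camera_model(name): a dict with "fov_y" (degrees; the focal length in pixels is half the picture's height over the tangent of half this angle, whatever the lens; pixels are square), "cx", "cy" (the principal point, pixels), "k1" (the pictures are not rectified: a ray, as slopes to the right and down, at radius r is drawn at 1 + k1 r^2 times it, then the intrinsics apply), "R" (3x3) and "t" (3): a world point X has camera coordinates R X + t. Camera axes: x right, y down, z forward; pixel columns grow to the right and rows downward; lengths in m; the calibration is good to about 2 mm. A picture is of the moment at which its call begins: read the wrist's pose just before it. camera_model takes no time and is no camera call; for the wrist camera it gives the pose at the moment of the call.
- workorder.job_done(): hands the job in; it is judged then, once.
The state is a dict: "time_s": time; "joint_pos": joint angles; "dq": joint speeds; "joint_torque": joint torques, N m; "position": TCP position; "tcp_rot": TCP orientation; "contact_force": force on the tool from outside, world axes, zero at the start; "torque": the same for the moment, N m; "width": opening from 0.0 (shut) to 1.0 (fully open); "grip_force": force on a finger pad.
Only numpy, scipy, OpenCV 4.12 (cv2) and the standard library are available. Lean on these libraries where they do the work, as an engineer would, in place of code of your own. Each camera call takes 0.05 s, during which the arm holds its last target. There are 200 camera calls.

## Task

The glue press still traps the drawer front by the cupped foot that hangs over one of its knobs. Roll a fingertip around the knurled rim of the press's handwheel to loosen it by two full turns (anticlockwise seen from above, to within a quarter turn). Then gently push the drawer front with a fingertip on its overhanging end, along the bed, until its other end rests against the stop block, without gripping or lifting it and without disturbing the other things on the bench.

Things in the scene. Friction and masses are not known exactly. Their poses are not given: they have to be found in the camera images.
- press: the fixed glue press, upright, at some yaw (all mm). Origin on the table exactly below the spindle axis; z up; y runs along the bed. Plywood base 150 (x) by 300 (y=-140 to +160), 12 thick. Two guide strips, inner faces at x=+-26.5, from y=-115 to +80, tops at z=22, leave the drawer front 1.5 play each side.
- bridge_top (a point): middle of the top of the fixed steel crossbar over the bed, at the press's x=0, y=0, z=104. The crossbar is 142 (x) by 34 (y) by 24, on two posts at x=+-55 (24 by 30). A collar 34 across round the spindle reaches z=112. The gap between the crossbar and the wheel above it is 24 at the start.
- wheel (a joint): angle of the handwheel, rad: starts at 0 to 0.4 and grows as it turns anticlockwise seen from above, i.e. as it loosens (two turns add 12.57); dead stop at 18.8. Friction about 0.05 N m (1 to 2 N along the rim); it stays where left. A pale bar 22 by 5 mm on its top face shows its angle (along the press's +x at 0). The wheel rises with the spindle 5 mm per turn.
- wheel_top (a point): centre of the top face of the knurled aluminium handwheel, on the vertical spindle axis. The wheel lies level, solid, 98 across over 36 straight ribs 2 high, 18 thick; at the start its underside is at z=128 and its top at z=146. A hub nut stands 4 above the top. Nothing stands around the rim.
- front: the loose drawer front, dark wood, 50 (x) by 230 (y) by 16 (z), about 0.2 kg, flat in the bed; two turned knobs 30 across at y=-60 and y=+60 reach z=42. Origin: centre of its underside; y parallel to the press's y. At the start the y=-60 knob is inside the spindle's cup (35 inside, 43 outside), which hangs 7 below the knob's top and clears it after about 1.5 turns.
- push_end (a point): middle of the drawer front's +y end face, 8 above its underside (z=20 on the bed); at the start about 175 from the spindle axis, overhanging the base by 15. Push it towards the press's -y, about 60 mm.
- stop_end (a point): middle of the drawer front's opposite (-y) end face, 8 above its underside; to be brought to the stop face, about 60 mm away at the start
- stop_face (a point): middle of the stop block's face that the drawer front is to rest against, at the press's y=-115, z=20; the block is 110 wide (x), 24 thick, its top at z=46
- spare_knob: spare turned wooden drawer knob, 30 across, 36 high, standing by the press (mm); bystander, leave it. Origin: centre of its underside
- offcut: pale wood offcut 45 x 70 x 22, lying by the press (mm); bystander, leave it. Origin: centre of its underside
- glue_jar: closed jar 60 across, 75 high, behind the press (mm); bystander, leave it. Origin: centre of its underside
- mallet: hammer with wooden handle, lying on the left (mm); bystander, leave it. Origin: in it, underside
- driver: screwdriver lying on the right (mm); bystander, leave it. Origin: in it, underside
- mug: white mug 80 across, 90 high (mm); bystander, leave it. Origin: centre of its underside
- bun_foot: turned wooden bun foot for a cabinet, 72 across, 56 high (mm); bystander, leave it. Origin: centre of its underside
Things that resemble listed ones, but are neither listed nor needed, are in the scene too. Leave any yellow look-alike of the front alone.

How it is judged:
By the outcome, as a careful person would: the job done as asked, in the order asked, and still so for the second after the job is handed in, with the robot touching nothing.
It also fails if it takes over 72 s, if anything falls off the work surface, if the arm or the gripper's body presses on something with over 40 N, if the wrist force passes 120 N, or if a joint passes its speed limit or range.

## Working session

There is one attempt and no reset: what is moved stays moved. The work goes in short steps, Python scripts to look and compute and a tool call to move; the robot and the scene stay as the last step left them, time stands still between calls to the robot, and variables do not carry over. Pictures are saved under pics/ and viewed, at most 10 in all, crops included, and the job is handed in when it is done.

Besides the shell and the picture viewer there is one more tool, called after "Request:" as a command line: name --argument value ..., lists and objects as JSON in quotes. step_arm: Moves the arm, as the interface text tells. Its arguments: {"type":"object","properties":{"moves":{"type":"array"},"squeeze":{"type":"number"}},"required":["moves"]}

```bash
mkdir -p pics
cat > h.py <<'E'
import numpy as np, cv2
from station import readout, capture, camera_model, workorder
def ray(m,px,H=384):
    f=H/2/np.tan(np.radians(m["fov_y"])/2)
    K=np.array([[f,0,m["cx"]],[0,f,m["cy"]],[0,0,1.]])
    p=cv2.undistortPoints(np.array([[px]],float),K,np.array([m["k1"],0,0,0.]))[0,0]
    R=np.array(m["R"]);t=np.array(m["t"])
    return -R.T@t, R.T@np.array([p[0],p[1],1])
def atz(m,px,z):
    o,d=ray(m,px); return o+d*(z-o[2])/d[2]
def proj(m,X):
    f=192/np.tan(np.radians(m["fov_y"])/2)
    c=np.array(m["R"])@np.array(X)+np.array(m["t"]); s=c[:2]/c[2]; s=s*(1+m["k1"]*(s@s))
    return s*f+[m["cx"],m["cy"]]
E
python3 - <<'E'
from h import *
for n in("top","side"):
    im=capture(n); cv2.imwrite(f"pics/{n}0.png",im); cv2.imwrite(f"pics/{n}0b.png",cv2.resize(im,(800,600),interpolation=cv2.INTER_CUBIC)); m=camera_model(n); print(n,m)
print(readout.get_obs())
E
```

```text
top {'fov_y': 49.22409446345978, 'cx': 255.361386860236, 'cy': 193.72907670492538, 'k1': -0.07407477094887117, 'R': array([[ 0.07377397, -0.99725968,  0.00552575],
       [-0.97532351, -0.07330514, -0.20825563],
       [ 0.20809   ,  0.00997445, -0.97805882]]), 't': array([-0.02662416,  0.53948617,  1.13591203])}
side {'fov_y': 45.3153550515686, 'cx': 258.49615424955806, 'cy': 189.79342138900662, 'k1': -0.17010113625593795, 'R': array([[ 0.95863834, -0.28458533,  0.0048712 ],
       [-0.15274201, -0.52880883, -0.83488388],
       [ 0.24017163,  0.79960766, -0.55040456]]), 't': array([-0.49567593,  0.17863727,  1.3558345 ])}
{'time_s': 0.1, 'joint_pos': array([ 9.22197111e-01,  2.59284102e-01,  1.53595833e+00,  1.39025250e-05,
        1.34800698e+00, -2.02843256e-01]), 'dq': array([ 3.48322397e-05, -2.59038657e-03, -7.12937706e-04,  1.36129134e-03,
        6.29177403e-04, -4.72673441e-04]), 'joint_torque': array([ 8.48278887e-04, -4.46970212e+01, -2.91249418e+01, -4.53952334e-04,
        6.27771500e-03,  3.84374482e-05]), 'position': array([0.23685721, 0.49590771, 0.25255642]), 'tcp_rot': array([-6.94259809e-01, -3.06320520e+00,  2.36082614e-03]), 'contact_force': array([1.22974152, 0.99313346, 0.49145379]), 'torque': array([-0.01954167,  0.01497745,  0.02186143]), 'grip_force': 0.0, 'width': 0.9991107247534646}
```

View pics/top0b.png

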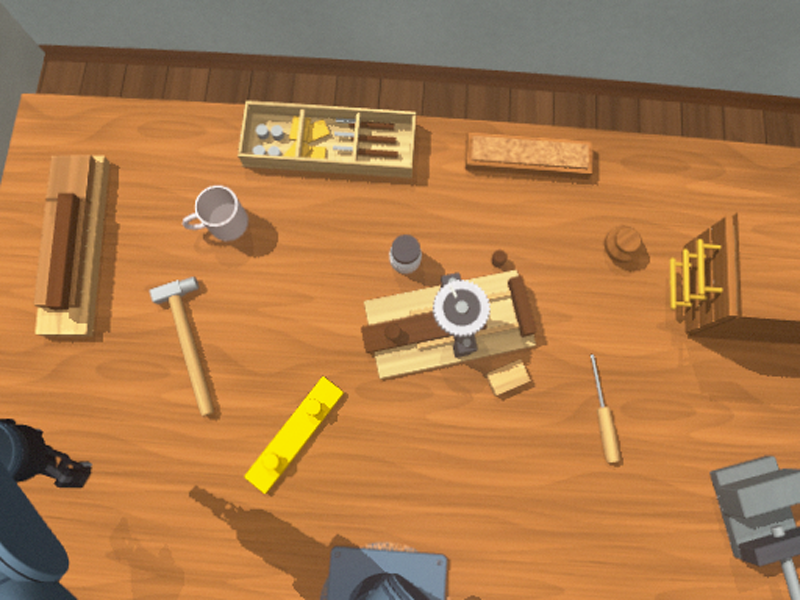

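View pics/side0b.png

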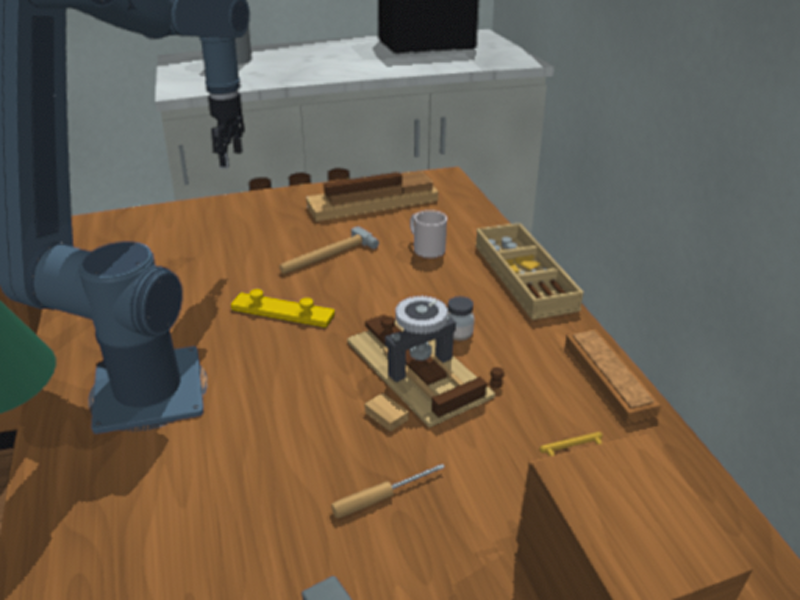

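The top view shows the press with its wheel at (460,308), the dark front's overhanging +y end at (366,338) and the stop block at (522,305). The possible fronts are the dark one at (400,330) in the press bed, which I choose, the yellow look-alike at (295,435), and the dark bar in the tray at (62,250). Next is a close crop of the press.

Run:
```python
import cv2
im=cv2.imread("pics/top0.png")[155:255,222:355]
cv2.imwrite("pics/c1.png",cv2.resize(im,None,fx=6,fy=6,interpolation=cv2.INTER_CUBIC))
```

```text
(no output)
```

View pics/c1.png

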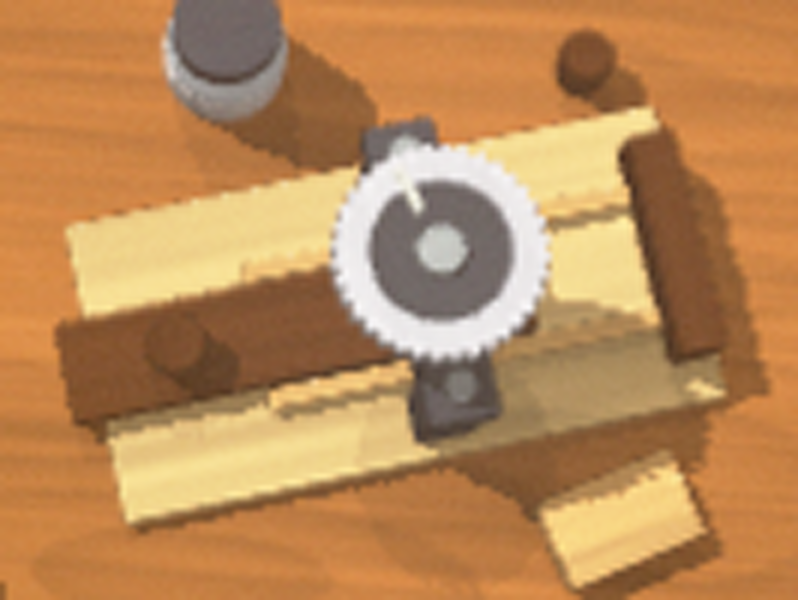

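Run:
```python
from h import *
from scipy.optimize import least_squares
m=camera_model("top")
g=lambda c,z: atz(m,((c[0]+.5)/6-.5+222,(c[1]+.5)/6-.5+155),z)
w=g((440,250),.146);print("wheel",w)
bar=g((410,190),.147);d=bar-w;print("bar",d,np.degrees(np.arctan2(d[1],d[0])))
obs=[g(c,.012)[:2] for c in((66,226),(132,523),(724,395),(655,108))]
print(np.array(obs))
mod=np.array([(75,160),(-75,160),(-75,-140),(75,-140)])/1e3
def T(p,X): c,s=np.cos(p[2]),np.sin(p[2]); return X@np.array([[c,s],[-s,c]])+p[:2]
r=least_squares(lambda p:(T(p,mod)-obs).ravel(),[w[0],w[1],.2])
print("press",r.x,np.degrees(r.x[2]),np.round(r.fun*1e3,1))
p=r.x
for n,c,z in(("fe1",(57,325),.028),("fe2",(80,420),.028),("knob+",(177,343),.042),("jar top",(225,30),.075),("spare",(587,62),.036),("off",(555,510),.022),("off",(683,475),.022),("stopL",(622,150),.046),("stopR",(675,355),.046)):
    X=g(c,z);q=X[:2]-p[:2];cc,s=np.cos(p[2]),np.sin(p[2]); print(n,X.round(4),"local",(np.array([cc*q[0]+s*q[1],-s*q[0]+cc*q[1]])*1e3).round(1))
for n,X in (("w",w),):
    ms=camera_model("side"); print(proj(ms,X)/.64)
o=readout.get_obs();mw=camera_model("wrist")
R=cv2.Rodrigues(o["tcp_rot"])[0];print(R.round(3))
```

```text
wheel [ 0.52204607 -0.09151438  0.146     ]
bar [0.02570693 0.01472306 0.001     ] 29.800943455703525
[[ 0.54893074  0.08152336]
 [ 0.40559313  0.03747497]
 [ 0.48888512 -0.24568741]
 [ 0.63110856 -0.20660691]]
press [ 0.52141405 -0.09292846  0.28219668] 16.168678554386744 [-0.   0.1 -0.8  2.4 -0.5 -2.6  1.3  0.1]
fe1 [0.4965 0.0806 0.028 ] local [ 24.4 173.6]
fe2 [0.4514 0.0657 0.028 ] local [-23.1 171.9]
knob+ [0.4897 0.022  0.042 ] local [  1.6 119.2]
jar top [0.6362 0.0101 0.075 ] local [139.  67.]
spare [ 0.6452 -0.1682  0.036 ] local [  97.9 -106.7]
off [ 0.4257 -0.1643  0.022 ] local [-111.8  -41.9]
off [ 0.447  -0.2251  0.022 ] local [-108.3 -106.2]
stopL [ 0.5993 -0.1855  0.046 ] local [  49.1 -110.6]
stopR [ 0.5009 -0.2147  0.046 ] local [ -53.7 -111.2]
[420.96574084 310.29859379]
[[-0.902  0.431 -0.001]
 [ 0.431  0.902 -0.001]
 [ 0.    -0.002 -1.   ]]
```

Request:
step_arm --moves '[[[0, 0, -0.5, 0.54, -1, 0, 1], [0, 0, -0.5, 0.54, -1, 0, 1], [0, 0, -0.5, 0.54, -1, 0, 1], [0, 0, -0.5, 0.54, -1, 0, 1], [0, 0, -0.5, 0.54, -1, 0, 1], [0, 0, -0.5, 0.54, -1, 0, 1], [0, 0, -0.5, 0.54, -1, 0, 1], [0, 0, -0.5, 0.54, -1, 0, 1]]]' --squeeze 30

```text
time_s: 0.77
position: [0.3669, 0.2547, 0.2531]
tcp_rot: [-1.32, -2.851, 0.001]
contact_force: [1.0, 0.3, -0.4]
width: 0.004
grip_force: 0.0
```

Request:
step_arm --moves '[[[0, 0, -0.5, 0.54, -1, 0, 1], [0, 0, -0.5, 0.54, -1, 0, 1], [0, 0, -0.5, 0.54, -1, 0, 1], [0, 0, -0.5, 0.54, -1, 0, 1], [0, 0, -0.5, 0.54, -1, 0, 1], [0, 0, -0.5, 0.54, -1, 0, 1], [0, 0, -0.5, 0.54, -1, 0, 1], [0, 0, -0.5, 0.54, -1, 0, 1]]]'

```text
time_s: 1.43
position: [0.4966, 0.0146, 0.253]
tcp_rot: [-1.884, -2.513, 0.0]
contact_force: [0.4, 0.4, 0.5]
width: -0.002
grip_force: 0.0
```

Request:
step_arm --moves '[[[0, 0, 0, 0.03, -0.5, 0, 1], [0, 0, 0, 0.03, -0.5, 0, 1], [0, 0, 0, 0, 0, -0.6, 1], [0, 0, 0, 0, 0, -0.6, 1], [0, 0, 0, 0, 0, -0.6, 1], [0, 0, 0, 0, 0, -0.6, 1], [0, 0, 0, 0, 0, -0.6, 1], [0, 0, 0, 0, 0, -0.3, 1]]]'

```text
time_s: 2.1
position: [0.4967, -0.0134, 0.1519]
tcp_rot: [-1.879, -2.513, 0.002]
contact_force: [-0.4, -0.5, -0.4]
width: 0.0
grip_force: 0.0
```

Run:
```python
from h import *
m=camera_model("side");im=capture("side"); o=readout.get_obs(); print(o["position"],o["contact_force"])
p=o["position"]
print("tip22",proj(m,p-[0,0,.022]),"tcp",proj(m,p))
a=cv2.resize(im[150:270,200:330],None,fx=4,fy=4,interpolation=cv2.INTER_CUBIC)
cv2.imwrite("pics/c2.png",a)
```

```text
[ 0.49616568 -0.01331194  0.15110448] [ 0.04320411 -0.67411017 -1.19926704]
tip22 [253.341486   190.48801383] tcp [253.33210147 184.37787435]
```

View pics/c2.png

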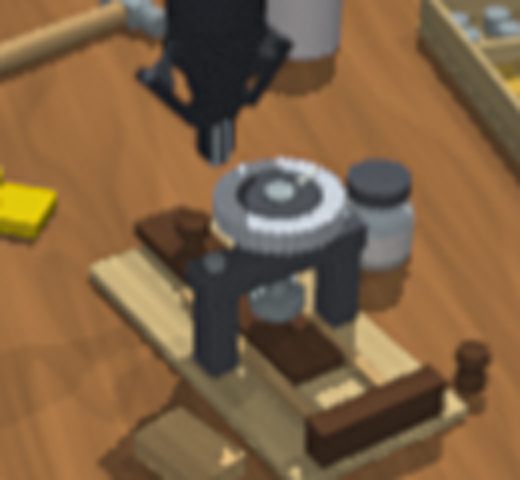

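Request:
step_arm --moves '[[[0, 0, 0, 0.037, -0.128, 0, 1], [0, 0, 0, 0.037, -0.128, 0, 1], [0, 0, 0, 0.037, -0.128, 0, 1], [0, 0, 0, 0.037, -0.128, 0, 1], [0, 0, 0, 0.037, -0.128, 0, 1], [0, 0, 0, 0.018, -0.064, 0, 1], [0, 0, 0, 0, 0, 0, 1], [0, 0, 0, 0, 0, 0, 1]]]'

```text
time_s: 2.82
position: [0.5043, -0.0351, 0.1545]
tcp_rot: [1.881, 2.516, 0.0]
contact_force: [-0.4, 0.7, -0.1]
width: 0.003
grip_force: 0.0
```

Request:
step_arm --moves '[[[0, 0, 0, 0.009, -0.032, 0, 1], [0, 0, 0, 0.009, -0.032, 0, 1], [0, 0, 0, 0, 0, 0, 1], [0, 0, 0, 0, 0, 0, 1], [0, 0, 0, 0, 0, 0, 1], [0, 0, 0, 0, 0, 0, 1], [0, 0, 0, 0, 0, 0, 1], [0, 0, 0, 0, 0, 0, 1]]]'

```text
time_s: 3.48
position: [0.5043, -0.0354, 0.1544]
tcp_rot: [-1.879, -2.515, -0.002]
contact_force: [-1.2, 6.0, 3.9]
width: -0.001
grip_force: 3.2
```

```bash
cat > orb.py <<'E'
import numpy as np
YAW=np.radians(16.3)
def path(s,delta,R=.049,a=.011,b=.0145):
    # start: press +y side mid; anticlockwise; s = path length on rim
    seg=[("l",b),("c",np.pi/2*R),("l",2*a),("c",np.pi/2*R),("l",2*b),("c",np.pi/2*R),("l",2*a),("c",np.pi/2*R),("l",b)]
    s%=sum(l for _,l in seg); th=np.pi/2; p=np.array([0.,0])  # p: offset within rectangle
    c=np.array([0.,a])
    for k,l in seg:
        q=min(s,l)
        if k=="l": c=c+q*np.array([-np.sin(th),np.cos(th)])
        else: th+=q/R
        s-=q
        if s<=0: break
    return c+(R-delta)*np.array([np.cos(th),np.sin(th)]), th
def world(s,delta,cen):
    p,th=path(s,delta); c,w=np.cos(YAW),np.sin(YAW)
    return np.array([c*p[0]-w*p[1],w*p[0]+c*p[1]])+cen
def calls(cmd,s,n,step,delta,cen):
    for k in range(n):
        rows=[]
        for i in range(8):
            s+=step
            u=np.round((world(s,delta,cen)-cmd)/.03,2); u=np.clip(u,-1,1); cmd=cmd+u*.03
            rows.append([0,0,0,float(u[0]),float(u[1]),0,1])
        th=path(s,delta)[1]+YAW
        print("s=%.3f th=%.0f cmd=%.4f,%.4f"%(s,np.degrees(th),*cmd)); print("".join(str(rows).split(".0,")) if 0 else rows)
E
python3 - <<'E'
from orb import *
calls(np.array([.5045,-.03713]),0,4,.005,.003,np.array([.5215,-.0925]))
E
```

```text
s=0.040 th=136 cmd=0.4712,-0.0542
[[0, 0, 0, -0.13, -0.07, 0, 1], [0, 0, 0, -0.16, -0.05, 0, 1], [0, 0, 0, -0.16, -0.04, 0, 1], [0, 0, 0, -0.14, -0.06, 0, 1], [0, 0, 0, -0.14, -0.06, 0, 1], [0, 0, 0, -0.14, -0.08, 0, 1], [0, 0, 0, -0.12, -0.1, 0, 1], [0, 0, 0, -0.12, -0.11, 0, 1]]
s=0.080 th=183 cmd=0.4586,-0.0884
[[0, 0, 0, -0.1, -0.11, 0, 1], [0, 0, 0, -0.09, -0.13, 0, 1], [0, 0, 0, -0.07, -0.14, 0, 1], [0, 0, 0, -0.07, -0.14, 0, 1], [0, 0, 0, -0.04, -0.15, 0, 1], [0, 0, 0, -0.04, -0.15, 0, 1], [0, 0, 0, -0.01, -0.16, 0, 1], [0, 0, 0, -0.0, -0.16, 0, 1]]
s=0.120 th=204 cmd=0.4685,-0.1259
[[0, 0, 0, 0.01, -0.15, 0, 1], [0, 0, 0, 0.04, -0.16, 0, 1], [0, 0, 0, 0.04, -0.15, 0, 1], [0, 0, 0, 0.05, -0.16, 0, 1], [0, 0, 0, 0.04, -0.16, 0, 1], [0, 0, 0, 0.05, -0.16, 0, 1], [0, 0, 0, 0.05, -0.16, 0, 1], [0, 0, 0, 0.05, -0.15, 0, 1]]
s=0.160 th=251 cmd=0.4955,-0.1505
[[0, 0, 0, 0.07, -0.13, 0, 1], [0, 0, 0, 0.09, -0.14, 0, 1], [0, 0, 0, 0.1, -0.12, 0, 1], [0, 0, 0, 0.11, -0.11, 0, 1], [0, 0, 0, 0.12, -0.1, 0, 1], [0, 0, 0, 0.13, -0.09, 0, 1], [0, 0, 0, 0.13, -0.07, 0, 1], [0, 0, 0, 0.15, -0.06, 0, 1]]
```

Request:
step_arm --moves '[[[0, 0, 0, -0.13, -0.07, 0, 1], [0, 0, 0, -0.16, -0.05, 0, 1], [0, 0, 0, -0.16, -0.04, 0, 1], [0, 0, 0, -0.14, -0.06, 0, 1], [0, 0, 0, -0.14, -0.06, 0, 1], [0, 0, 0, -0.14, -0.08, 0, 1], [0, 0, 0, -0.12, -0.1, 0, 1], [0, 0, 0, -0.12, -0.11, 0, 1]]]'

```text
time_s: 4.15
position: [0.4712, -0.0545, 0.1543]
tcp_rot: [1.881, 2.516, -0.0]
contact_force: [0.0, 0.0, 0.0]
width: 0.001
grip_force: 0.0
```

Request:
step_arm --moves '[[[0, 0, 0, -0.1, -0.11, 0, 1], [0, 0, 0, -0.09, -0.13, 0, 1], [0, 0, 0, -0.07, -0.14, 0, 1], [0, 0, 0, -0.07, -0.14, 0, 1], [0, 0, 0, -0.04, -0.15, 0, 1], [0, 0, 0, -0.04, -0.15, 0, 1], [0, 0, 0, -0.01, -0.16, 0, 1], [0, 0, 0, 0, -0.16, 0, 1]]]'

```text
time_s: 4.82
position: [0.4589, -0.0886, 0.1543]
tcp_rot: [1.881, 2.516, -0.0]
contact_force: [0.1, 0.5, 0.3]
width: 0.001
grip_force: 0.0
```

Run:
```python
from h import *
print(readout.get_obs()["position"])
a=[]
for n,(x,y) in(("top",(255,165)),("side",(220,150))):
    im=capture(n); a.append(cv2.resize(im[y:y+75,x:x+100],None,fx=4,fy=4,interpolation=cv2.INTER_CUBIC))
cv2.imwrite("pics/c3.png",np.hstack(a))
```

```text
[ 0.45885265 -0.08861085  0.15432595]
```

View pics/c3.png

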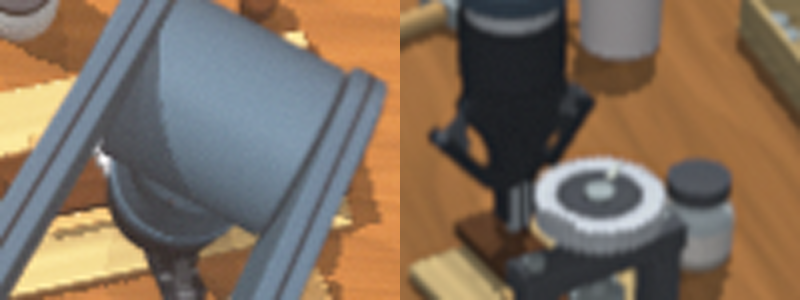

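Request:
step_arm --moves '[[[0, 0, 0, 0.04, -0.13, 0, 1], [0, 0, 0, 0.04, -0.13, 0, 1], [0, 0, 0, 0.04, -0.13, 0, 1], [0, 0, 0, 0.04, -0.13, 0, 1], [0, 0, 0, 0.04, -0.13, 0, 1], [0, 0, 0, 0, 0, 0, 1], [0, 0, 0, 0, 0, 0, 1], [0, 0, 0, 0, 0, 0, 1]]]'

```text
time_s: 5.58
position: [0.464, -0.1084, 0.1542]
tcp_rot: [-1.88, -2.516, 0.003]
contact_force: [-4.5, -2.0, 1.8]
width: -0.002
grip_force: 3.0
```

Request:
step_arm --moves '[[[0, 0, 0, 0.03, 0.01, 0, 1], [0, 0, 0, 0.03, 0.01, 0, 1], [0, 0, 0, 0.03, 0.01, 0, 1], [0, 0, 0, 0, 0, 0, 1], [0, 0, 0, 0, 0, 0, 1], [0, 0, 0, 0, 0, 0, 1], [0, 0, 0, 0, 0, 0, 1], [0, 0, 0, 0, 0, 0, 1]]]'

```text
time_s: 6.25
position: [0.4643, -0.1076, 0.154]
tcp_rot: [-1.876, -2.513, 0.008]
contact_force: [-13.9, -5.4, 7.1]
width: -0.001
grip_force: 7.5
```

Request:
step_arm --moves '[[[0, 0, 0, 0.03, 0.01, 0, 1], [0, 0, 0, 0.03, 0.01, 0, 1], [0, 0, 0, 0.03, 0.01, 0, 1], [0, 0, 0, 0, 0, 0, 1], [0, 0, 0, 0, 0, 0, 1], [0, 0, 0, 0, 0, 0, 1], [0, 0, 0, 0, 0, 0, 1], [0, 0, 0, 0, 0, 0, 1]]]'

```text
time_s: 6.92
position: [0.4646, -0.1068, 0.1538]
tcp_rot: [-1.873, -2.51, 0.013]
contact_force: [-22.1, -6.5, 13.9]
width: -0.005
grip_force: 12.0
```

```bash
sed -i 's/b=.0145/b=.0107/' orb.py
python3 - <<'E'
from orb import *
calls(np.array([.470,-.1061]),.0987,3,.005,.003,np.array([.5215,-.0925]))
E
```

```text
s=0.139 th=230 cmd=0.4850,-0.1415
[[0, 0, 0, -0.05, -0.24, 0, 1], [0, 0, 0, 0.05, -0.16, 0, 1], [0, 0, 0, 0.05, -0.15, 0, 1], [0, 0, 0, 0.06, -0.14, 0, 1], [0, 0, 0, 0.08, -0.14, 0, 1], [0, 0, 0, 0.09, -0.12, 0, 1], [0, 0, 0, 0.1, -0.12, 0, 1], [0, 0, 0, 0.12, -0.11, 0, 1]]
s=0.179 th=277 cmd=0.5198,-0.1517
[[0, 0, 0, 0.12, -0.09, 0, 1], [0, 0, 0, 0.14, -0.08, 0, 1], [0, 0, 0, 0.14, -0.07, 0, 1], [0, 0, 0, 0.15, -0.05, 0, 1], [0, 0, 0, 0.15, -0.04, 0, 1], [0, 0, 0, 0.15, -0.02, 0, 1], [0, 0, 0, 0.16, -0.0, 0, 1], [0, 0, 0, 0.15, 0.01, 0, 1]]
s=0.219 th=299 cmd=0.5570,-0.1403
[[0, 0, 0, 0.16, 0.03, 0, 1], [0, 0, 0, 0.15, 0.04, 0, 1], [0, 0, 0, 0.16, 0.05, 0, 1], [0, 0, 0, 0.16, 0.04, 0, 1], [0, 0, 0, 0.16, 0.05, 0, 1], [0, 0, 0, 0.16, 0.05, 0, 1], [0, 0, 0, 0.15, 0.05, 0, 1], [0, 0, 0, 0.14, 0.07, 0, 1]]
```

Request:
step_arm --moves '[[[0, 0, 0, -0.05, -0.24, 0, 1], [0, 0, 0, 0.05, -0.16, 0, 1], [0, 0, 0, 0.05, -0.15, 0, 1], [0, 0, 0, 0.06, -0.14, 0, 1], [0, 0, 0, 0.08, -0.14, 0, 1], [0, 0, 0, 0.09, -0.12, 0, 1], [0, 0, 0, 0.1, -0.12, 0, 1], [0, 0, 0, 0.12, -0.11, 0, 1]]]'

```text
time_s: 7.58
position: [0.4857, -0.1417, 0.1543]
tcp_rot: [1.881, 2.516, 0.0]
contact_force: [0.9, -0.1, -0.5]
width: 0.004
grip_force: 0.0
```

Request:
step_arm --moves '[[[0, 0, 0, 0.12, -0.09, 0, 1], [0, 0, 0, 0.14, -0.08, 0, 1], [0, 0, 0, 0.14, -0.07, 0, 1], [0, 0, 0, 0.15, -0.05, 0, 1], [0, 0, 0, 0.15, -0.04, 0, 1], [0, 0, 0, 0.15, -0.02, 0, 1], [0, 0, 0, 0.16, 0, 0, 1], [0, 0, 0, 0.15, 0.01, 0, 1]]]'

```text
time_s: 8.25
position: [0.5206, -0.1513, 0.1543]
tcp_rot: [1.881, 2.517, 0.0]
contact_force: [-0.2, -0.6, 0.9]
width: -0.001
grip_force: 0.6
```

Run:
```python
from h import *
print(readout.get_obs()["position"])
a=[]
for n,(x,y) in(("top",(255,165)),("side",(220,150))):
    im=capture(n); a.append(cv2.resize(im[y:y+75,x:x+100],None,fx=4,fy=4,interpolation=cv2.INTER_CUBIC))
cv2.imwrite("pics/c4.png",np.hstack(a))
```

```text
[ 0.52060082 -0.15132982  0.15427417]
```

View pics/c4.png

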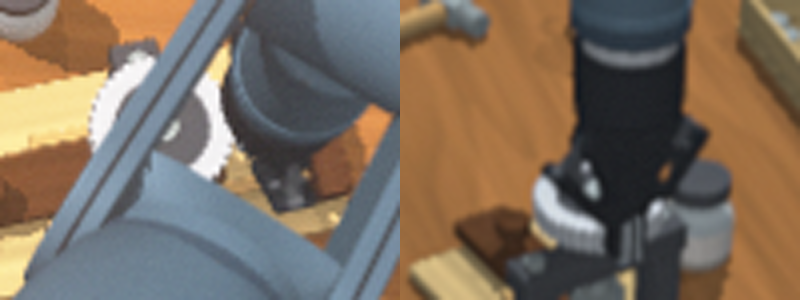

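```bash
cat > orb2.py <<'E'
import numpy as np
def calls(cmd,th,n,step,r,cen=(.5215,-.0925)):
    cmd=np.array(cmd)
    for k in range(n):
        rows=[]
        for i in range(8):
            th+=step; t=np.radians(th)
            u=np.round((np.array(cen)+r*np.array([np.cos(t),np.sin(t)])-cmd)/.03,2); cmd=cmd+u*.03
            rows.append([0,0,0,float(u[0])+0.,float(u[1])+0.,0,1])
        print("th=%.0f cmd=%.4f,%.4f"%(th,*cmd)); print(rows)
E
python3 - <<'E'
from orb2 import *
calls([.5198,-.1517],265,4,5,.0566)
E
```

```text
th=305 cmd=0.5540,-0.1388
[[0, 0, 0, 0.06, 0.09, 0, 1], [0, 0, 0, 0.16, 0.0, 0, 1], [0, 0, 0, 0.16, 0.03, 0, 1], [0, 0, 0, 0.16, 0.03, 0, 1], [0, 0, 0, 0.16, 0.05, 0, 1], [0, 0, 0, 0.15, 0.06, 0, 1], [0, 0, 0, 0.15, 0.08, 0, 1], [0, 0, 0, 0.14, 0.09, 0, 1]]
th=345 cmd=0.5762,-0.1070
[[0, 0, 0, 0.13, 0.1, 0, 1], [0, 0, 0, 0.12, 0.11, 0, 1], [0, 0, 0, 0.11, 0.12, 0, 1], [0, 0, 0, 0.1, 0.13, 0, 1], [0, 0, 0, 0.09, 0.14, 0, 1], [0, 0, 0, 0.08, 0.15, 0, 1], [0, 0, 0, 0.06, 0.15, 0, 1], [0, 0, 0, 0.05, 0.16, 0, 1]]
th=385 cmd=0.5729,-0.0686
[[0, 0, 0, 0.03, 0.16, 0, 1], [0, 0, 0, 0.03, 0.16, 0, 1], [0, 0, 0, 0.0, 0.16, 0, 1], [0, 0, 0, 0.0, 0.17, 0, 1], [0, 0, 0, -0.03, 0.16, 0, 1], [0, 0, 0, -0.03, 0.16, 0, 1], [0, 0, 0, -0.05, 0.16, 0, 1], [0, 0, 0, -0.06, 0.15, 0, 1]]
th=425 cmd=0.5453,-0.0413
[[0, 0, 0, -0.08, 0.15, 0, 1], [0, 0, 0, -0.09, 0.14, 0, 1], [0, 0, 0, -0.1, 0.13, 0, 1], [0, 0, 0, -0.11, 0.12, 0, 1], [0, 0, 0, -0.12, 0.11, 0, 1], [0, 0, 0, -0.13, 0.1, 0, 1], [0, 0, 0, -0.14, 0.09, 0, 1], [0, 0, 0, -0.15, 0.07, 0, 1]]
```

Request:
step_arm --moves '[[[0, 0, 0, 0.06, 0.09, 0, 1], [0, 0, 0, 0.16, 0, 0, 1], [0, 0, 0, 0.16, 0.03, 0, 1], [0, 0, 0, 0.16, 0.03, 0, 1], [0, 0, 0, 0.16, 0.05, 0, 1], [0, 0, 0, 0.15, 0.06, 0, 1], [0, 0, 0, 0.15, 0.08, 0, 1], [0, 0, 0, 0.14, 0.09, 0, 1]]]'

```text
time_s: 9.02
position: [0.5553, -0.14, 0.155]
tcp_rot: [1.879, 2.513, -0.002]
contact_force: [2.3, -4.4, 0.3]
width: -0.003
grip_force: 2.8
```

Request:
step_arm --moves '[[[0, 0, 0, 0.13, 0.1, 0, 1], [0, 0, 0, 0.12, 0.11, 0, 1], [0, 0, 0, 0.11, 0.12, 0, 1], [0, 0, 0, 0.1, 0.13, 0, 1], [0, 0, 0, 0.09, 0.14, 0, 1], [0, 0, 0, 0.08, 0.15, 0, 1], [0, 0, 0, 0.06, 0.15, 0, 1], [0, 0, 0, 0.05, 0.16, 0, 1]]]'

```text
time_s: 9.68
position: [0.5801, -0.1084, 0.1558]
tcp_rot: [1.875, 2.509, 0.003]
contact_force: [9.0, -4.8, -0.5]
width: 0.001
grip_force: 4.7
```

Run:
```python
from h import *
print(readout.get_obs()["position"])
a=[]
for n,(x,y) in(("top",(255,165)),("side",(220,150))):
    im=capture(n); a.append(cv2.resize(im[y:y+75,x:x+100],None,fx=4,fy=4,interpolation=cv2.INTER_CUBIC))
cv2.imwrite("pics/c5.png",np.hstack(a))
```

```text
[ 0.58010597 -0.10841039  0.15583227]
```

View pics/c5.png

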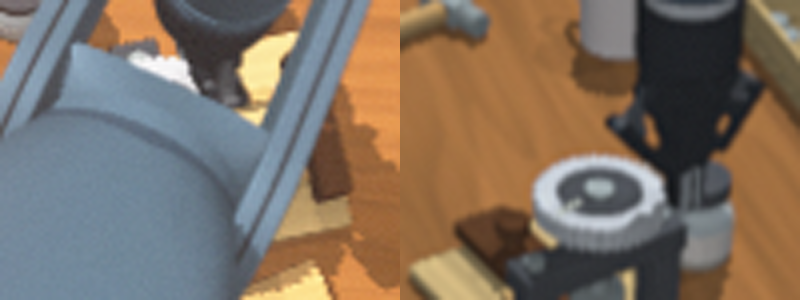

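```bash
cat > bar.py <<'E'
from h import *
def bar(n="side",z=.148,c=(.5215,-.0925),im=None):
    im=capture(n) if im is None else im
    m=camera_model(n); g=cv2.cvtColor(im,cv2.COLOR_BGR2GRAY).astype(float)
    v=[]
    for a in range(0,360,4):
        t=np.radians(a); s=[]
        for r in np.linspace(.017,.028,6):
            u=proj(m,[c[0]+r*np.cos(t),c[1]+r*np.sin(t),z]); s.append(cv2.getRectSubPix(g.astype(np.float32),(1,1),(float(u[0]),float(u[1])))[0,0])
        v.append(np.mean(s))
    v=np.array(v);k=np.argsort(v)[::-1][:5]
    return [(int(4*i),int(v[i])) for i in k],"median",int(np.median(v))
E
python3 - <<'E'
from bar import *
for n in("top","side"): print(n,bar(n,.146,im=cv2.imread(f"pics/{n}0.png")))
print(bar("side",.149))
import orb2
orb2.calls([.5762,-.1070],345,5,5,.0568)
E
```

```text
top ([(32, 182), (28, 171), (36, 162), (24, 137), (40, 129)], 'median', 107)
side ([(36, 120), (32, 117), (40, 115), (28, 108), (44, 108)], 'median', 86)
([(200, 143), (204, 140), (196, 139), (208, 129), (192, 129)], 'median', 90)
th=385 cmd=0.5729,-0.0686
[[0, 0, 0, 0.04, 0.15, 0, 1], [0, 0, 0, 0.02, 0.17, 0, 1], [0, 0, 0, 0.01, 0.16, 0, 1], [0, 0, 0, -0.01, 0.17, 0, 1], [0, 0, 0, -0.02, 0.16, 0, 1], [0, 0, 0, -0.03, 0.16, 0, 1], [0, 0, 0, -0.05, 0.16, 0, 1], [0, 0, 0, -0.07, 0.15, 0, 1]]
th=425 cmd=0.5456,-0.0410
[[0, 0, 0, -0.07, 0.15, 0, 1], [0, 0, 0, -0.09, 0.14, 0, 1], [0, 0, 0, -0.1, 0.13, 0, 1], [0, 0, 0, -0.11, 0.12, 0, 1], [0, 0, 0, -0.13, 0.11, 0, 1], [0, 0, 0, -0.13, 0.1, 0, 1], [0, 0, 0, -0.14, 0.09, 0, 1], [0, 0, 0, -0.14, 0.08, 0, 1]]
th=465 cmd=0.5069,-0.0377
[[0, 0, 0, -0.16, 0.06, 0, 1], [0, 0, 0, -0.15, 0.05, 0, 1], [0, 0, 0, -0.16, 0.04, 0, 1], [0, 0, 0, -0.17, 0.02, 0, 1], [0, 0, 0, -0.16, 0.01, 0, 1], [0, 0, 0, -0.17, -0.01, 0, 1], [0, 0, 0, -0.16, -0.02, 0, 1], [0, 0, 0, -0.16, -0.04, 0, 1]]
th=505 cmd=0.4751,-0.0599
[[0, 0, 0, -0.16, -0.05, 0, 1], [0, 0, 0, -0.15, -0.06, 0, 1], [0, 0, 0, -0.15, -0.08, 0, 1], [0, 0, 0, -0.14, -0.09, 0, 1], [0, 0, 0, -0.13, -0.1, 0, 1], [0, 0, 0, -0.12, -0.11, 0, 1], [0, 0, 0, -0.11, -0.12, 0, 1], [0, 0, 0, -0.1, -0.13, 0, 1]]
th=545 cmd=0.4649,-0.0974
[[0, 0, 0, -0.09, -0.14, 0, 1], [0, 0, 0, -0.08, -0.15, 0, 1], [0, 0, 0, -0.06, -0.15, 0, 1], [0, 0, 0, -0.05, -0.16, 0, 1], [0, 0, 0, -0.04, -0.16, 0, 1], [0, 0, 0, -0.02, -0.16, 0, 1], [0, 0, 0, -0.01, -0.17, 0, 1], [0, 0, 0, 0.01, -0.16, 0, 1]]
```

Request:
step_arm --moves '[[[0, 0, 0, 0.04, 0.15, 0, 1], [0, 0, 0, 0.02, 0.17, 0, 1], [0, 0, 0, 0.01, 0.16, 0, 1], [0, 0, 0, -0.01, 0.17, 0, 1], [0, 0, 0, -0.02, 0.16, 0, 1], [0, 0, 0, -0.03, 0.16, 0, 1], [0, 0, 0, -0.05, 0.16, 0, 1], [0, 0, 0, -0.07, 0.15, 0, 1]]]'

```text
time_s: 10.5
position: [0.5786, -0.0676, 0.1566]
tcp_rot: [1.875, 2.508, 0.012]
contact_force: [15.4, 3.5, 0.3]
width: -0.003
grip_force: 7.6
```

```bash
python3 -c "
from bar import *
print(bar('side',.149))"
```

```text
([(68, 104), (76, 104), (72, 104), (80, 104), (84, 103)], 'median', 78)
```

Request:
step_arm --moves '[[[0, 0, 0, -0.07, 0.15, 0, 1], [0, 0, 0, -0.09, 0.14, 0, 1], [0, 0, 0, -0.1, 0.13, 0, 1], [0, 0, 0, -0.11, 0.12, 0, 1], [0, 0, 0, -0.13, 0.11, 0, 1], [0, 0, 0, -0.13, 0.1, 0, 1], [0, 0, 0, -0.14, 0.09, 0, 1], [0, 0, 0, -0.14, 0.08, 0, 1]]]'

```text
time_s: 11.22
position: [0.5493, -0.0369, 0.1567]
tcp_rot: [1.878, 2.513, 0.015]
contact_force: [5.9, 12.3, 8.9]
width: 0.005
grip_force: 7.1
```

```bash
python3 -c "
from bar import *
print(bar('side',.150))"
```

```text
([(320, 94), (316, 93), (324, 90), (312, 88), (328, 83)], 'median', 60)
```

Request:
step_arm --moves '[[[0, 0, 0, -0.16, 0.06, 0, 1], [0, 0, 0, -0.15, 0.05, 0, 1], [0, 0, 0, -0.16, 0.04, 0, 1], [0, 0, 0, -0.17, 0.02, 0, 1], [0, 0, 0, -0.16, 0.01, 0, 1], [0, 0, 0, -0.17, -0.01, 0, 1], [0, 0, 0, -0.16, -0.02, 0, 1], [0, 0, 0, -0.16, -0.04, 0, 1]]]'

```text
time_s: 11.93
position: [0.5066, -0.0347, 0.1549]
tcp_rot: [-1.879, -2.515, -0.005]
contact_force: [0.1, 7.3, 4.6]
width: 0.002
grip_force: 3.6
```

```bash
python3 -c "
from bar import *
print(bar('side',.151))"
```

```text
([(8, 125), (4, 124), (12, 122), (0, 119), (16, 112)], 'median', 79)
```

Run:
```python
import orb2
orb2.calls([.5069,-.0377],105,6,5,.0565,(.522,-.092))
```

```text
th=145 cmd=0.4757,-0.0596
[[0, 0, 0, -0.14, -0.04, 0, 1], [0, 0, 0, -0.15, -0.06, 0, 1], [0, 0, 0, -0.15, -0.08, 0, 1], [0, 0, 0, -0.14, -0.09, 0, 1], [0, 0, 0, -0.13, -0.1, 0, 1], [0, 0, 0, -0.12, -0.11, 0, 1], [0, 0, 0, -0.11, -0.12, 0, 1], [0, 0, 0, -0.1, -0.13, 0, 1]]
th=185 cmd=0.4658,-0.0968
[[0, 0, 0, -0.09, -0.14, 0, 1], [0, 0, 0, -0.07, -0.14, 0, 1], [0, 0, 0, -0.07, -0.16, 0, 1], [0, 0, 0, -0.05, -0.15, 0, 1], [0, 0, 0, -0.03, -0.16, 0, 1], [0, 0, 0, -0.02, -0.17, 0, 1], [0, 0, 0, -0.01, -0.16, 0, 1], [0, 0, 0, 0.01, -0.16, 0, 1]]
th=225 cmd=0.4820,-0.1319
[[0, 0, 0, 0.02, -0.17, 0, 1], [0, 0, 0, 0.03, -0.16, 0, 1], [0, 0, 0, 0.05, -0.15, 0, 1], [0, 0, 0, 0.07, -0.16, 0, 1], [0, 0, 0, 0.07, -0.14, 0, 1], [0, 0, 0, 0.09, -0.14, 0, 1], [0, 0, 0, 0.1, -0.13, 0, 1], [0, 0, 0, 0.11, -0.12, 0, 1]]
th=265 cmd=0.5171,-0.1484
[[0, 0, 0, 0.12, -0.11, 0, 1], [0, 0, 0, 0.13, -0.1, 0, 1], [0, 0, 0, 0.14, -0.09, 0, 1], [0, 0, 0, 0.15, -0.08, 0, 1], [0, 0, 0, 0.15, -0.06, 0, 1], [0, 0, 0, 0.16, -0.05, 0, 1], [0, 0, 0, 0.16, -0.03, 0, 1], [0, 0, 0, 0.16, -0.03, 0, 1]]
th=305 cmd=0.5543,-0.1382
[[0, 0, 0, 0.16, 0.0, 0, 1], [0, 0, 0, 0.17, 0.0, 0, 1], [0, 0, 0, 0.16, 0.03, 0, 1], [0, 0, 0, 0.16, 0.03, 0, 1], [0, 0, 0, 0.16, 0.05, 0, 1], [0, 0, 0, 0.15, 0.06, 0, 1], [0, 0, 0, 0.14, 0.08, 0, 1], [0, 0, 0, 0.14, 0.09, 0, 1]]
th=345 cmd=0.5765,-0.1067
[[0, 0, 0, 0.13, 0.1, 0, 1], [0, 0, 0, 0.13, 0.11, 0, 1], [0, 0, 0, 0.11, 0.12, 0, 1], [0, 0, 0, 0.1, 0.13, 0, 1], [0, 0, 0, 0.08, 0.14, 0, 1], [0, 0, 0, 0.08, 0.14, 0, 1], [0, 0, 0, 0.06, 0.16, 0, 1], [0, 0, 0, 0.05, 0.15, 0, 1]]
```

Request:
step_arm --moves '[[[0, 0, 0, -0.14, -0.04, 0, 1], [0, 0, 0, -0.15, -0.06, 0, 1], [0, 0, 0, -0.15, -0.08, 0, 1], [0, 0, 0, -0.14, -0.09, 0, 1], [0, 0, 0, -0.13, -0.1, 0, 1], [0, 0, 0, -0.12, -0.11, 0, 1], [0, 0, 0, -0.11, -0.12, 0, 1], [0, 0, 0, -0.1, -0.13, 0, 1]]]'

```text
time_s: 12.65
position: [0.4733, -0.0566, 0.1539]
tcp_rot: [-1.876, -2.512, -0.001]
contact_force: [-6.0, 8.3, 4.6]
width: -0.002
grip_force: 4.3
```

```bash
python3 -c "
from bar import *
print(bar('side',.152))"
```

```text
([(52, 148), (48, 144), (56, 140), (44, 129), (60, 124)], 'median', 88)
```

Request:
step_arm --moves '[[[0, 0, 0, -0.09, -0.14, 0, 1], [0, 0, 0, -0.07, -0.14, 0, 1], [0, 0, 0, -0.07, -0.16, 0, 1], [0, 0, 0, -0.05, -0.15, 0, 1], [0, 0, 0, -0.03, -0.16, 0, 1], [0, 0, 0, -0.02, -0.17, 0, 1], [0, 0, 0, -0.01, -0.16, 0, 1], [0, 0, 0, 0.01, -0.16, 0, 1]]]'

```text
time_s: 13.37
position: [0.4616, -0.0947, 0.1533]
tcp_rot: [-1.874, -2.51, 0.005]
contact_force: [-12.6, 1.3, 6.7]
width: 0.002
grip_force: 5.9
```

```bash
python3 -c "
from bar import *
print(bar('side',.153))"
```

```text
([(96, 149), (100, 145), (92, 139), (104, 130), (88, 124)], 'median', 89)
```

Request:
step_arm --moves '[[[0, 0, 0, 0.02, -0.17, 0, 1], [0, 0, 0, 0.03, -0.16, 0, 1], [0, 0, 0, 0.05, -0.15, 0, 1], [0, 0, 0, 0.07, -0.16, 0, 1], [0, 0, 0, 0.07, -0.14, 0, 1], [0, 0, 0, 0.09, -0.14, 0, 1], [0, 0, 0, 0.1, -0.13, 0, 1], [0, 0, 0, 0.11, -0.12, 0, 1]]]'

```text
time_s: 14.08
position: [0.4774, -0.1333, 0.1538]
tcp_rot: [-1.875, -2.513, 0.014]
contact_force: [-16.6, -13.4, 6.0]
width: -0.0
grip_force: 10.6
```

```bash
python3 -c "
from bar import *
print(bar('side',.154))"
```

```text
([(288, 95), (264, 95), (248, 95), (268, 94), (292, 94)], 'median', 67)
```

Request:
step_arm --moves '[[[0, 0, 0, 0.12, -0.11, 0, 1], [0, 0, 0, 0.13, -0.1, 0, 1], [0, 0, 0, 0.14, -0.09, 0, 1], [0, 0, 0, 0.15, -0.08, 0, 1], [0, 0, 0, 0.15, -0.06, 0, 1], [0, 0, 0, 0.16, -0.05, 0, 1], [0, 0, 0, 0.16, -0.03, 0, 1], [0, 0, 0, 0.16, -0.03, 0, 1]]]'

```text
time_s: 14.8
position: [0.5172, -0.1509, 0.1547]
tcp_rot: [1.879, 2.514, -0.007]
contact_force: [-1.6, -9.3, 1.1]
width: 0.003
grip_force: 4.7
```

```bash
python3 -c "
from bar import *
im=capture('side');cv2.imwrite('pics/s265.png',im)
print(bar('side',.154,im=im))"
```

```text
([(108, 77), (112, 77), (116, 75), (104, 72), (120, 72)], 'median', 32)
```

Request:
step_arm --moves '[[[0, 0, 0, 0.16, 0, 0, 1], [0, 0, 0, 0.17, 0, 0, 1], [0, 0, 0, 0.16, 0.03, 0, 1], [0, 0, 0, 0.16, 0.03, 0, 1], [0, 0, 0, 0.16, 0.05, 0, 1], [0, 0, 0, 0.15, 0.06, 0, 1], [0, 0, 0, 0.14, 0.08, 0, 1], [0, 0, 0, 0.14, 0.09, 0, 1]]]'

```text
time_s: 15.52
position: [0.5563, -0.14, 0.1554]
tcp_rot: [1.878, 2.512, -0.002]
contact_force: [4.1, -6.7, 1.0]
width: -0.001
grip_force: 3.9
```

Request:
step_arm --moves '[[[0, 0, 0, 0.13, 0.1, 0, 1], [0, 0, 0, 0.13, 0.11, 0, 1], [0, 0, 0, 0.11, 0.12, 0, 1], [0, 0, 0, 0.1, 0.13, 0, 1], [0, 0, 0, 0.08, 0.14, 0, 1], [0, 0, 0, 0.08, 0.14, 0, 1], [0, 0, 0, 0.06, 0.16, 0, 1], [0, 0, 0, 0.05, 0.15, 0, 1]]]'

```text
time_s: 16.18
position: [0.5807, -0.108, 0.1561]
tcp_rot: [1.875, 2.508, 0.004]
contact_force: [9.2, -3.8, -0.9]
width: 0.001
grip_force: 4.9
```

```bash
python3 -c "
from bar import *
im=capture('side');cv2.imwrite('pics/s345.png',im)
for z in(.151,.154,.156):print(bar('side',z,im=im))
import orb2
orb2.calls([.5765,-.1067],345,3,5,.0570,(.522,-.092))"
```

```text
([(324, 149), (68, 148), (328, 148), (64, 147), (60, 146)], 'median', 124)
([(316, 147), (320, 145), (312, 142), (324, 137), (308, 134)], 'median', 99)
([(312, 143), (308, 139), (316, 138), (304, 130), (320, 127)], 'median', 88)
th=385 cmd=0.5738,-0.0680
[[0, 0, 0, 0.05, 0.16, 0, 1], [0, 0, 0, 0.03, 0.16, 0, 1], [0, 0, 0, 0.0, 0.17, 0, 1], [0, 0, 0, 0.0, 0.17, 0, 1], [0, 0, 0, -0.03, 0.16, 0, 1], [0, 0, 0, -0.03, 0.16, 0, 1], [0, 0, 0, -0.05, 0.16, 0, 1], [0, 0, 0, -0.06, 0.15, 0, 1]]
th=425 cmd=0.5462,-0.0404
[[0, 0, 0, -0.08, 0.15, 0, 1], [0, 0, 0, -0.09, 0.14, 0, 1], [0, 0, 0, -0.1, 0.13, 0, 1], [0, 0, 0, -0.11, 0.12, 0, 1], [0, 0, 0, -0.13, 0.12, 0, 1], [0, 0, 0, -0.13, 0.1, 0, 1], [0, 0, 0, -0.14, 0.09, 0, 1], [0, 0, 0, -0.14, 0.07, 0, 1]]
th=465 cmd=0.5072,-0.0368
[[0, 0, 0, -0.16, 0.07, 0, 1], [0, 0, 0, -0.15, 0.05, 0, 1], [0, 0, 0, -0.17, 0.03, 0, 1], [0, 0, 0, -0.16, 0.02, 0, 1], [0, 0, 0, -0.17, 0.01, 0, 1], [0, 0, 0, -0.16, -0.01, 0, 1], [0, 0, 0, -0.17, -0.02, 0, 1], [0, 0, 0, -0.16, -0.03, 0, 1]]
```

Request:
step_arm --moves '[[[0, 0, 0, 0.05, 0.16, 0, 1], [0, 0, 0, 0.03, 0.16, 0, 1], [0, 0, 0, 0, 0.17, 0, 1], [0, 0, 0, 0, 0.17, 0, 1], [0, 0, 0, -0.03, 0.16, 0, 1], [0, 0, 0, -0.03, 0.16, 0, 1], [0, 0, 0, -0.05, 0.16, 0, 1], [0, 0, 0, -0.06, 0.15, 0, 1]]]'

```text
time_s: 16.9
position: [0.579, -0.0671, 0.1566]
tcp_rot: [1.875, 2.508, 0.011]
contact_force: [13.2, 2.1, 0.9]
width: 0.001
grip_force: 6.7
```

Request:
step_arm --moves '[[[0, 0, 0, -0.08, 0.15, 0, 1], [0, 0, 0, -0.09, 0.14, 0, 1], [0, 0, 0, -0.1, 0.13, 0, 1], [0, 0, 0, -0.11, 0.12, 0, 1], [0, 0, 0, 0.3, 0.3, 0, 1], [0, 0, 0, 0.3, 0.3, 0, 1], [0, 0, 0, 0.1, 0.3, 0.8, 1], [0, 0, 0, 0, 0.8, 0.8, 1]]]'

```text
time_s: 17.57
position: [0.5833, -0.0014, 0.2007]
tcp_rot: [-1.881, -2.512, 0.005]
contact_force: [0.8, 0.7, 0.1]
width: 0.002
grip_force: 0.0
```

Request:
step_arm --moves '[[[0, 0, 0, -0.4, 0.8, 0.4, 1], [0, 0, 0, -0.6, 0.8, 0, 1], [0, 0, 0, -0.6, 0.8, 0, 1], [0, 0, 0, -0.6, 0.8, 0, 1], [0, 0, 0, -0.6, 0.4, 0, 1], [0, 0, 0, -0.6, 0.4, 0, 1], [0, 0, 0, 0, 0, 0, 1], [0, 0, 0, 0, 0, 0, 1]]]'

```text
time_s: 18.23
position: [0.4809, 0.1204, 0.2142]
tcp_rot: [-1.878, -2.518, 0.001]
contact_force: [1.1, -0.4, -0.8]
width: -0.001
grip_force: 0.0
```

```bash
python3 -c "
from bar import *
o=readout.get_obs();print(o['position'])
a=[]
for n,(x,y) in(('top',(225,155)),('side',(220,150))):
    im=capture(n);print(bar(n,.156,im=im),bar(n,.158,im=im))
    a.append(cv2.resize(im[y:y+100,x:x+130],None,fx=3,fy=3,interpolation=cv2.INTER_CUBIC))
cv2.imwrite('pics/c6.png',np.hstack(a))
"
```

```text
[0.4808738  0.12042823 0.21422226]
([(24, 192), (28, 180), (20, 176), (32, 148), (16, 140)], 'median', 116) ([(24, 196), (28, 188), (20, 172), (32, 156), (16, 134)], 'median', 116)
([(32, 123), (28, 123), (24, 118), (36, 117), (40, 108)], 'median', 90) ([(24, 132), (28, 130), (20, 126), (32, 123), (16, 116)], 'median', 84)
```

View pics/c6.png

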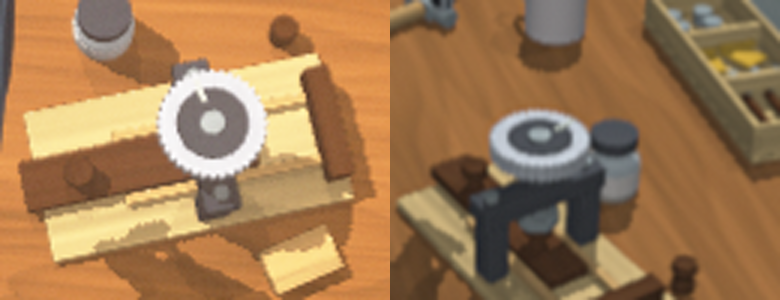

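```bash
python3 -c "
from h import *
a=cv2.imread('pics/side0.png');b=capture('side');m=camera_model('side')
u0=proj(m,[.5215,-.0925,.146])
for dz in(.005,.010): print(dz,proj(m,[.5215,-.0925,.146+dz])-u0)
x,y=int(u0[0]),int(u0[1])
t=cv2.resize(a[y-14:y+22,x-20:x+14],None,fx=8,fy=8,interpolation=cv2.INTER_CUBIC)
s=cv2.resize(b[y-24:y+32,x-30:x+24],None,fx=8,fy=8,interpolation=cv2.INTER_CUBIC)
r=cv2.matchTemplate(s,t,cv2.TM_CCOEFF_NORMED);_,v,_,l=cv2.minMaxLoc(r);print(v,l[0]/8-10,l[1]/8-10)
mt=camera_model('top')
P=np.array([.5215,-.0925]);c,w=np.cos(np.radians(16.3)),np.sin(np.radians(16.3))
for n,L in (('pre',.205),('contact',.186)): print(n,P+L*np.array([-w,c]))
"
```

```text
0.005 [ 0.03120396 -1.43103544]
0.01 [ 0.06250288 -2.86810609]
0.9369256496429443 0.0 -2.75
pre [0.46396332 0.10426008]
contact [0.46929599 0.08602378]
```

Request:
step_arm --moves '[[[0, 0, 0, -0.28, -0.26, 0, 1], [0, 0, 0, -0.28, -0.26, 0, 1], [0, 0, 0, 0, 0, -0.9, 1], [0, 0, 0, 0, 0, -0.9, 1], [0, 0, 0, 0, 0, -0.9, 1], [0, 0, 0, 0, 0, -0.9, 1], [0, 0, 0, 0, 0, -0.9, 1], [0, 0, 0, 0, 0, -0.9, 1]]]'

```text
time_s: 19.05
position: [0.4643, 0.1027, 0.0514]
tcp_rot: [1.882, 2.515, -0.0]
contact_force: [-0.0, 0.1, 0.9]
width: 0.002
grip_force: 0.0
```

Request:
step_arm --moves '[[[0, 0, 0, 0, 0, -0.2, 1], [0, 0, 0, 0, 0, -0.2, 1], [0, 0, 0, 0.03, -0.1, 0, 1], [0, 0, 0, 0.03, -0.1, 0, 1], [0, 0, 0, 0.03, -0.1, 0, 1], [0, 0, 0, 0.03, -0.1, 0, 1], [0, 0, 0, 0, 0, 0, 1], [0, 0, 0, 0, 0, 0, 1]]]'

```text
time_s: 19.72
position: [0.469, 0.0917, 0.041]
tcp_rot: [1.88, 2.515, 0.001]
contact_force: [-0.2, 0.3, 0.3]
width: -0.0
grip_force: 0.0
```

Request:
step_arm --moves '[[[0, 0, 0, 0.023, -0.08, 0, 1], [0, 0, 0, 0.023, -0.08, 0, 1], [0, 0, 0, 0.023, -0.08, 0, 1], [0, 0, 0, 0.023, -0.08, 0, 1], [0, 0, 0, 0.023, -0.08, 0, 1], [0, 0, 0, 0.023, -0.08, 0, 1], [0, 0, 0, 0.023, -0.08, 0, 1], [0, 0, 0, 0.023, -0.08, 0, 1]]]'

```text
time_s: 20.38
position: [0.474, 0.0725, 0.0403]
tcp_rot: [-1.881, -2.516, -0.0]
contact_force: [-0.7, 1.6, 0.6]
width: 0.003
grip_force: 0.9
```

Request:
step_arm --moves '[[[0, 0, 0, 0.023, -0.08, 0, 1], [0, 0, 0, 0.023, -0.08, 0, 1], [0, 0, 0, 0.023, -0.08, 0, 1], [0, 0, 0, 0.023, -0.08, 0, 1], [0, 0, 0, 0.023, -0.08, 0, 1], [0, 0, 0, 0.023, -0.08, 0, 1], [0, 0, 0, 0.023, -0.08, 0, 1], [0, 0, 0, 0.023, -0.08, 0, 1]]]'

```text
time_s: 21.05
position: [0.4796, 0.0533, 0.0403]
tcp_rot: [-1.881, -2.517, 0.0]
contact_force: [-0.6, 1.2, 1.6]
width: -0.001
grip_force: 0.9
```

Request:
step_arm --moves '[[[0, 0, 0, 0.023, -0.08, 0, 1], [0, 0, 0, 0.023, -0.08, 0, 1], [0, 0, 0, 0.023, -0.08, 0, 1], [0, 0, 0, 0.023, -0.08, 0, 1], [0, 0, 0, 0.023, -0.08, 0, 1], [0, 0, 0, 0.023, -0.08, 0, 1], [0, 0, 0, 0.023, -0.08, 0, 1], [0, 0, 0, 0.023, -0.08, 0, 1]]]'

```text
time_s: 21.72
position: [0.4851, 0.0341, 0.0403]
tcp_rot: [-1.881, -2.517, 0.0]
contact_force: [-1.1, 1.5, 1.1]
width: -0.001
grip_force: 0.8
```

Request:
step_arm --moves '[[[0, 0, 0, 0.007, -0.024, 0, 1], [0, 0, 0, 0.007, -0.024, 0, 1], [0, 0, 0, 0.007, -0.024, 0, 1], [0, 0, 0, 0.007, -0.024, 0, 1], [0, 0, 0, 0.007, -0.024, 0, 1], [0, 0, 0, 0, 0, 0, 1], [0, 0, 0, 0, 0, 0, 1], [0, 0, 0, 0, 0, 0, 1]]]'

```text
time_s: 22.38
position: [0.4861, 0.0306, 0.0403]
tcp_rot: [1.88, 2.517, -0.0]
contact_force: [0.5, 1.1, -1.3]
width: -0.002
grip_force: 0.2
```

Request:
step_arm --moves '[[[0, 0, 0, 0.007, -0.024, 0, 1], [0, 0, 0, 0.007, -0.024, 0, 1], [0, 0, 0, 0, 0, 0, 1], [0, 0, 0, 0, 0, 0, 1], [0, 0, 0, 0, 0, 0, 1], [0, 0, 0, 0, 0, 0, 1], [0, 0, 0, 0, 0, 0, 1], [0, 0, 0, 0, 0, 0, 1]]]'

```text
time_s: 23.05
position: [0.4864, 0.0295, 0.0403]
tcp_rot: [-1.88, -2.516, -0.0]
contact_force: [-0.6, 4.9, 0.6]
width: -0.001
grip_force: 2.4
```

Request:
step_arm --moves '[[[0, 0, 0, 0.007, -0.024, 0, 1], [0, 0, 0, 0.007, -0.024, 0, 1], [0, 0, 0, 0, 0, 0, 1], [0, 0, 0, 0, 0, 0, 1], [0, 0, 0, 0, 0, 0, 1], [0, 0, 0, 0, 0, 0, 1], [0, 0, 0, 0, 0, 0, 1], [0, 0, 0, 0, 0, 0, 1]]]'

```text
time_s: 23.72
position: [0.4863, 0.0294, 0.0403]
tcp_rot: [-1.88, -2.514, -0.002]
contact_force: [-0.9, 10.7, 2.9]
width: -0.004
grip_force: 5.5
```

Request:
step_arm --moves '[[[0, 0, 0, -0.014, 0.048, 0, 1], [0, 0, 0, -0.028, 0.1, 0, 1], [0, 0, 0, -0.08, 0.3, 0, 1], [0, 0, 0, -0.16, 0.6, 0, 1], [0, 0, 0, -0.2, 0.7, 0, 1], [0, 0, 0, -0.2, 0.7, 0.4, 1], [0, 0, 0, -0.2, 0.7, 0.8, 1], [0, 0, 0, -0.2, 0.7, 0.8, 1]]]'

```text
time_s: 24.38
position: [0.4531, 0.1441, 0.1002]
tcp_rot: [-1.88, -2.515, 0.003]
contact_force: [1.6, 0.3, 0.7]
width: 0.003
grip_force: 0.0
```

Request:
step_arm --moves '[[[0, 0, 0, -0.5, 0.9, 0.8, 1], [0, 0, 0, -0.5, 0.9, 0.8, 1], [0, 0, 0, -0.5, 0.9, 0.8, 1], [0, 0, 0, -0.5, 0.9, 0.8, 1], [0, 0, 0, 0, 0, 0, 1], [0, 0, 0, 0, 0, 0, 1], [0, 0, 0, 0, 0, 0, 1], [0, 0, 0, 0, 0, 0, 1]]]'

```text
time_s: 25.05
position: [0.3942, 0.2503, 0.1952]
tcp_rot: [-1.881, -2.515, 0.003]
contact_force: [-0.4, -0.6, -0.0]
width: -0.002
grip_force: 0.0
```

```bash
python3 -c "
from bar import *
im=capture('top');print(bar('top',.156,im=im))
a=cv2.imread('pics/top0.png');cv2.imwrite('pics/c7.png',np.hstack([cv2.resize(q[155:255,222:355],None,fx=3,fy=3,interpolation=cv2.INTER_CUBIC) for q in (a,im)]))
"
```

```text
([(24, 189), (28, 176), (20, 173), (32, 145), (16, 137)], 'median', 114)
```

View pics/c7.png

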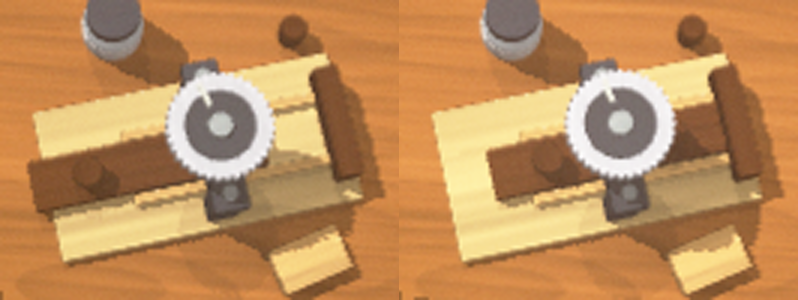

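The right half, taken now, shows the front's far end meeting the stop block at about (725,120). The spare knob, jar and offcut haven't moved, and the wheel bar still reads about 26°, against about 30° at the start.

```bash
python3 -c "
from station import workorder; print(workorder.job_done())"
```

```text
the job is handed in; nothing more can be done
None
```

The handwheel is loosened by two turns (about 5° short), the drawer front was pushed until it rested against the stop block, nothing near the press moved, and the job was handed in at about 25 s.

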